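Seat the culture block in the shaker nest and snap the toggle clamp shut

TASK

On the bench shaker, push the white lidded culture block along its nest, without lifting it, until it is fully home against the end stop. Then push the toggle clamp's black handle over past its dead point, away from the block and down, until it snaps into lock and the clamp's rubber foot holds the block down. Leave the flask, the stack of dishes and the little jar standing where they are.

Things in the scene. Friction and masses are not known exactly. Their poses are not given: they have to be found in the camera images.
- shaker: Bench shaker fixed to the bench: white housing, aluminium platform 215 x 300 mm, top 60 mm above the bench. Origin on the bench under it; platform x -110 to +105, y -170 to +130 mm in its frame. x points roughly away from the robot, y is the way the block is pushed home, z up. The toggle clamp stands on it beyond the nest, at y +55 mm.
- nest_home (a point): Where the block's origin is when fully home: shaker frame x -45, y +36, z 60 mm. Nest: two steel rails 12 mm high along y (y -90 to +110 mm), 87 mm apart, centred on x -45 mm, open at the -y end; steel end stop 24 mm high, its face at y +100 mm, 64 mm beyond this point. Axes as the shaker's.
- clamp_arm: Steel clamp arm, origin at its pivot (shaker frame x +30, y +55, z 130 mm). While open it stands upright, top at z 193 mm, its rubber foot reaching out to x -2 mm at z 185 mm; it swings down over the nest to level as the handle is pushed. It needs no touching.
- block: White deep-well culture block with a flat grey lid, loose in the nest: 85.5 mm wide (x), 128 mm long (y), 41 mm high, about 0.25 kg. Origin at the centre of its underside, axes parallel to the shaker's. It starts on the platform 50 to 100 mm short of the end stop. Home: its front (+y) end is against the stop, within 3 mm.
- block_rear (a point): Centre of the block's rear (-y) end face, 20 mm above its underside and 64 mm from its origin: the place to push.
- handle_pivot (a point): Pivot of the clamp handle, on the shaker at x +60, y +55, z 130 mm in its frame. The handle turns about the shaker's y axis. Axes as the shaker's.
- handle_grip (a point): Point on the centre line of the handle's black grip, 85 mm from handle_pivot. The grip is a flat paddle 30 mm wide (along the shaker's y), 14 mm thick, from 40 to 115 mm from the pivot. Open, the handle leans 0.35 rad from vertical towards the shaker's +x; locked, 1.50 rad, nearly level, pointing to +x.
- clamp_handle (a joint): Handle angle from open, rad: 0 open (start), grows as the handle swings to the shaker's +x and down; dead point 0.97, locked against its stop at 1.15. Sprung: let go before the dead point it swings back open; past it, it snaps into lock by itself. Takes up to about 10 N at the grip, most about halfway.
- clamp_pad: Rubber foot, 18 mm in diameter, on a sprung spindle on the clamp arm; origin on the arm at the spindle's root, 55 mm from the arm's pivot. When the clamp is locked with the block home, the foot presses on the block's lid with about 2.5 N.
- flask: Bystander: conical glass flask with a cork-coloured stopper, 82 mm wide at the foot, 130 mm high. Origin under its centre.
- dishes: Bystander: stack of three culture dishes, 91 mm in diameter, 48 mm high in all. Origin under its centre.
- jar: Bystander: small capped glass jar, 44 mm in diameter, 60 mm high. Origin under its centre.
Things that resemble listed ones, but are neither listed nor needed, are in the scene too. What is shaped like the block but yellow is not meant.

How it is judged (in metres and radians):
On the way, in this order (a step that is already met when the one before it is completed fails the run):
1. the block is fully home against the end stop while the clamp is still open (y of block in the frame of shaker above 0.033 m and z of block in the frame of shaker below 0.063 m and angle between block's own z axis and vertical below 0.05 rad and value of joint clamp_handle below 0.5 rad), for 0.2 s.
2. the handle has snapped into lock and the rubber foot presses on the block (value of joint clamp_handle above 1.08 rad and contact force between clamp_pad and block above 0.5 N), for 0.2 s.
At the end, for the whole second after the job is handed in: The block lies flat in the nest within 3 mm of the end stop, the handle is in lock (joint above 1.08 rad), the rubber foot presses on the block's lid with more than 0.5 N, everything is at rest and the bystanders are within 25 mm of where they stood (all of step 2 and y of block in the frame of shaker above 0.033 m and z of block in the frame of shaker below 0.063 m and angle between block's own z axis and vertical below 0.05 rad and linear speed of block below 0.01 m/s and distance of each of flask, dishes, jar from where it was at the start of the episode below 0.025 m); the robot touches nothing.
It fails at once if the block is lifted more than 10 mm off the platform or tipped (z of block in the frame of shaker above 0.07 m or angle between block's own z axis and vertical above 0.3 rad).
It fails at once if the handle is pushed past its dead point while the block is not home (value of joint clamp_handle above 0.97 rad and y of block in the frame of shaker below 0.03 m).
It fails at once if a bystander is pushed away or knocked over (distance of any of flask, dishes, jar from where it was at the start of the episode above 0.025 m or angle between any of flask, dishes, jar's own z axis and vertical above 0.4 rad).
It also fails if it takes over 48 s, if anything falls off the work surface, if the arm or the gripper's body presses on something with over 40 N, if the wrist force passes 120 N, or if a joint passes its speed limit or range.

ROBOT

A 6-joint arm with a two-finger parallel gripper is mounted at the origin on the work surface. World frame = base frame: x ahead of the robot, y to its left, z up, the work surface at z = 0. Lengths are in mm, angles in rad, forces in N, time in s.
With the tool pointing down it reaches from about 300 to 1000 mm from the base axis. Payload 5.1 kg.
Tool frame: the origin (TCP) lies at the very end of the fingers, on their centre line; the grasp point (between the pads) lies 19 mm behind it; y points along the fingers, x is the direction in which the jaws open and shut, and the axes are right-handed (so a half turn about y gives the same grasp; the last joint's range is limited). The gripper opens to 95 mm and grips with 3 to 60 N. Pads are 20 mm wide; open, the fingers measure 119 mm over their backs; the gripper's body (75 mm by 180 mm) begins 59 mm behind the grasp point.
Start: joints at [-1.293, 0.124, 1.65, -0, 1.367, -0.083], TCP at [229.432, -608.149, 214.656] pointing down, gripper open.
Joint ranges: [-2.61, 2.61], [-1.02, 2.33], [0.03, 2.71], [-1.35, 4.49], [0.32, 2.68], [-2.91, 2.91]. Speed limits (rad/s): [2.57, 2.57, 3.14, 3.14, 3.14, 3.14].

INTERFACE

Orientations are given as [roll, pitch, yaw] about the fixed x, y, z axes, in that order (R = Rz(yaw) Ry(pitch) Rx(roll)).
In Python, from rig import robot gives the robot as it stands.
- The arm moves only by the shell command python3 -m pendant 'ROWS' [OPENING] [FORCE]. ROWS is text: rows parted by semicolons, each of 6 numbers parted by spaces: the shift along the tool's x, y, z in m, then the turn, a rotation vector about the tool's x, y, z in degrees. In form: tx ty tz wx wy wz; .... A call has 1 to 5 rows; each row shifts and turns the pose as measured when the row begins, along the tool's axes as they then stand; what a row does not reach is not made up. A row lasts 1/10 s, in which the tool goes at most 50 mm and 8.59 degrees, less where a joint would pass 70% of its speed; a pose out of reach is approached as far as the arm can. A call with a gripper value outside its range is refused whole. OPENING is the gripper's target within -1 to 1 (fully open at 1, half-way at 0, shut at -1), set as the call begins (- or left out, the last holds). The fingers move at their own pace and stop on an object; FORCE is the grip in N (left out, the last holds). Time passes only in rows, so rows that do not move let the fingers close. It gives the time, the measured TCP pose, the force and the opening at its end, in the units of the state.
- robot.get_obs(): the state, without advancing time (a new reading comes with each control period).
- robot.grab_frame(name): name is "scene" or "top" or "wrist"; returns a dict with "color" (480x640x3 uint8, red, green, blue), "camera_matrix" (3x3 intrinsics, pixels), "T" (4x4, takes a point from camera to world coordinates); the wrist camera has in their place "hand_eye" (4x4, takes a point from camera to tool coordinates, whose origin is the TCP and whose axes are the tool frame's). Camera axes: x right, y up, looking along -z (the intrinsics and any distortion apply to the point x, -y, -z); pixel columns grow to the right and rows downward; lengths in mm; the calibration is good to about 2 mm. A picture is of the moment at which its call begins: read the wrist's pose just before it. There is no depth.
- robot.close_job(): hands the job in, once; it reports no verdict.
The state is a dict: "time_s": time; "joint_pos": joint angles; "qvel": joint speeds; "effort": joint torques, N m; "eef_pos": TCP position; "orientation": TCP orientation; "contact_force": force on the tool from outside, world axes, zero at the start; "moment": the same for the moment, N m; "width": finger opening in mm.
Only numpy, scipy, OpenCV 4.12 (cv2) and the standard library are available. Lean on these libraries where they do the work, as an engineer would, in place of code of your own. Each camera call takes 0.05 s, during which the arm holds its last target.

## Working session

There is one attempt and no reset: what is moved stays moved. The work goes in short steps, Python scripts to look and compute and a shell command to move; the robot and the scene stay as the last step left them, time stands still between calls to the robot, and variables do not carry over. Pictures are saved under pics/ and viewed, and the job is handed in when it is done.

```bash
mkdir -p pics; ls; python3 - <<'E'
from rig import robot
import cv2, numpy as np
o=robot.get_obs(); print({k:np.round(v,3).tolist() for k,v in o.items()})
for n in ["scene","top"]:
    f=robot.grab_frame(n); cv2.imwrite(f"pics/{n}0.png",f["color"][:,:,::-1]); print(n,np.round(f["camera_matrix"],1).tolist(),np.round(f["T"],3).tolist(),[k for k in f])
E
```

```text
pics
{'time_s': 0.0, 'joint_pos': [-1.293, 0.124, 1.652, -0.0, 1.368, -0.083], 'qvel': [0.0, -0.0, 0.001, 0.0, 0.001, -0.0], 'effort': [0.003, -41.76, -35.993, 0.078, 0.049, -0.0], 'eef_pos': [229.26, -607.531, 213.405], 'orientation': [-1.571, 0.002, -1.21], 'contact_force': [-0.186, 1.192, 0.11], 'moment': [-0.01, -0.011, -0.007], 'width': 95.225}
scene [[593.6, 0.0, 321.0], [0.0, 593.6, 241.9], [0.0, 0.0, 1.0]] [[0.334, -0.645, 0.687, 1438.223], [0.943, 0.223, -0.249, -316.249], [0.008, 0.731, 0.683, 1024.969], [0.0, 0.0, 0.0, 1.0]] ['color', 'camera_matrix', 'T']
top [[461.3, 0.0, 312.3], [0.0, 461.3, 235.8], [0.0, 0.0, 1.0]] [[0.002, 0.999, -0.037, 478.467], [-1.0, 0.002, -0.004, 28.825], [-0.004, 0.037, 0.999, 1036.557], [0.0, 0.0, 0.0, 1.0]] ['color', 'camera_matrix', 'T']
```

View pics/scene0.png

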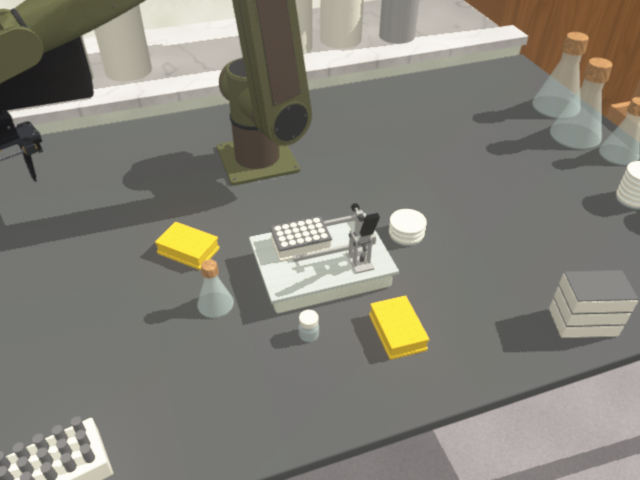

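View pics/top0.png

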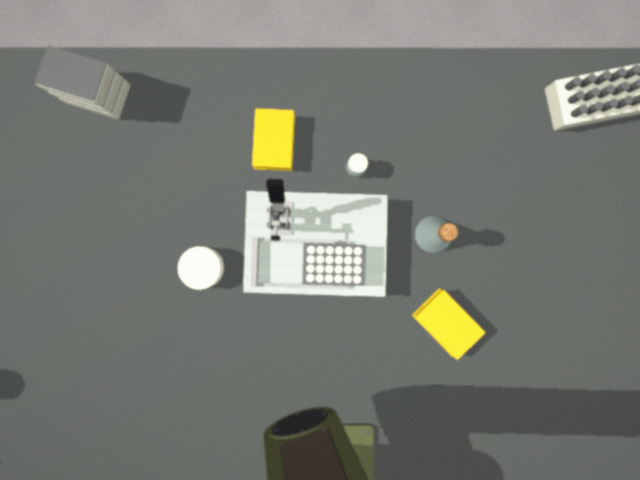

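The top view (up is world +x, left is +y) shows the shaker at about (246..387, 191..297). The block sits in its nest at (335,264) and the stop is at the left, near (255,262). The clamp is at (280,215), with its black handle at (276,190). The flask is at (435,234), the dishes at (200,268) and the jar at (357,165). Candidates for the block are the dotted-lid white block in the nest (335,264), two yellow blocks (274,139) and (449,324), and a grey stack (85,80). Only the one in the nest fits. I'll confirm it in an enlarged crop and measure the shaker.

```bash
cat > h.py <<'E'
import numpy as np, cv2
from rig import robot
def ray(f,u,v):
    K=f["camera_matrix"];T=f["T"]
    p=np.linalg.inv(K)@[u,v,1]; d=T[:3,:3]@np.array([p[0],-p[1],-p[2]]); return T[:3,3],d
def onz(f,u,v,z):
    o,d=ray(f,u,v); return o+d*(z-o[2])/d[2]
def proj(f,P):
    T=f["T"];p=T[:3,:3].T@(np.array(P)-T[:3,3]);q=f["camera_matrix"]@np.array([p[0],-p[1],-p[2]]);return q[:2]/q[2]
E
python3 - <<'E'
from h import *
f=robot.grab_frame("top");c=f["color"]
crop=cv2.resize(c[170:310,160:480],None,fx=2.5,fy=2.5,interpolation=cv2.INTER_CUBIC)
cv2.imwrite("pics/topc.png",crop[:,:,::-1])
hsv=cv2.cvtColor(c,cv2.COLOR_RGB2HSV)
m=(c.min(2)>150).astype(np.uint8)*255
m[:180]=0;m[310:]=0;m[:,:232]=0;m[:,400:]=0
m=cv2.morphologyEx(m,cv2.MORPH_CLOSE,np.ones((25,25)))
cs=cv2.findContours(m,cv2.RETR_EXTERNAL,cv2.CHAIN_APPROX_NONE)[0];k=max(cs,key=cv2.contourArea)
r=cv2.minAreaRect(k);print(r)
for p in cv2.boxPoints(r): print(p,onz(f,*p,60).round(1))
g=robot.grab_frame("scene");c=g["color"]
crop=cv2.resize(c[180:360,140:460],None,fx=2.5,fy=2.5,interpolation=cv2.INTER_CUBIC)
cv2.imwrite("pics/scenec.png",crop[:,:,::-1])
E
```

```text
((315.1529541015625, 243.147216796875), (142.5989532470703, 102.75806427001953), 1.6365768909454346)
[242.41519 292.469  ] [394.5 180.4  60. ]
[245.34995 189.75284] [612.2 175.8  60. ]
[387.89072 193.82544] [ 604.1 -127.2   60. ]
[384.95596 296.5416 ] [ 386.8 -120.2   60. ]
```

View pics/topc.png

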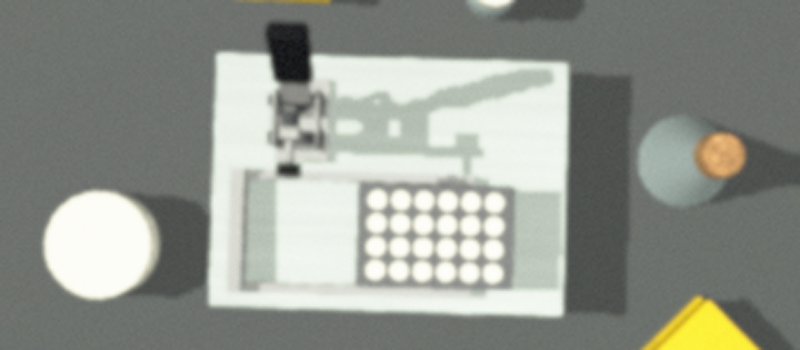

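View pics/scenec.png

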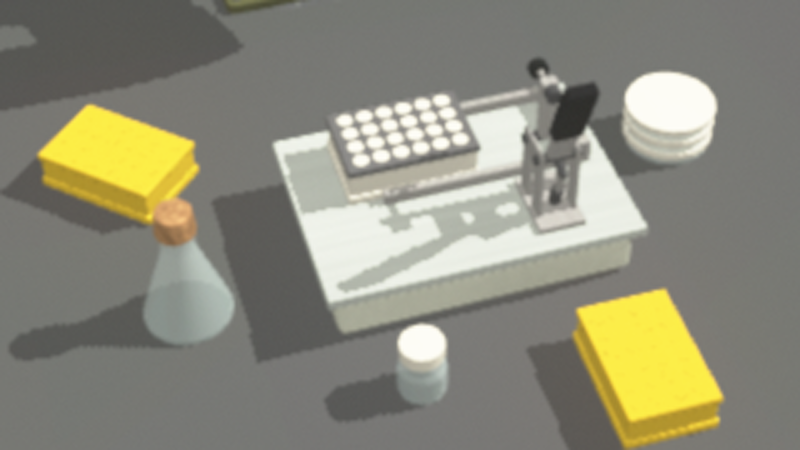

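The crop confirms it: the white block with the flat grey, dotted lid is in the nest between the two rails, at crop (358..514, 185..287). The stop is at crop x≈240, and the clamp is upright with its handle leaning away. Next I'll set the shaker frame, measure the block's rear and work out the first move.

```bash
cat >> h.py <<'E'
from scipy.spatial.transform import Rotation as Ro
YAW=-0.026; O=np.array([502.4,47.1,0]); RS=Ro.from_euler('z',YAW).as_matrix()
S=lambda p:RS.T@(np.array(p)-O)
W=lambda p:O+RS@np.array(p)
def delta(ps,yaw=YAW):
    o=robot.get_obs();R=Ro.from_euler('xyz',o["orientation"])
    t=W(ps);d=R.as_matrix().T@(t-np.array(o["eef_pos"]))
    Rt=Ro.from_euler('xyz',[-np.pi/2,0,yaw]); w=(R.inv()*Rt).as_rotvec(degrees=True)
    print("t",round(o["time_s"],2),"now shaker",S(o["eef_pos"]).round(1),"target world",t.round(1),"tool shift mm",d.round(1),"turn",w.round(1),"F",np.round(o["contact_force"],1),"w",round(float(o["width"]),1))
E
python3 - <<'E'
from h import *
f=robot.grab_frame("top");g=robot.grab_frame("scene")
for n,u,v,z in [("lid rearR",365.4,245.5,101),("lid rearL",364.5,284.5,101),("lid frontR",304.5,243,101),("lid frontL",303.2,284,101),("stop",257,262,84),("flask top",449,232,130),("dish",200,268,48),("jar",358,162,60),("handle tip",276,180,238)]:
    print(n,onz(f,u,v,z).round(1),"shaker",S(onz(f,u,v,z)).round(1))
# scene check: project shaker platform corners, clamp points
for p in [(-110,-170,60),(105,-170,60),(105,130,60),(-110,130,60),(89,55,210),(60,55,130),(-2,55,185)]: print(p,"scene",proj(g,W(p)).round(1),"top",proj(f,W(p)).round(1))
delta((-45,-190,215))
E
```

```text
lid rearR [493.6 -74.7 101. ] shaker [  -5.7 -122.   101. ]
lid rearL [414.8 -72.7 101. ] shaker [ -84.5 -122.   101. ]
lid frontR [498.3  48.8 101. ] shaker [ -4.1   1.6 101. ]
lid frontL [415.4  51.2 101. ] shaker [-87.    1.8 101. ]
stop [459.3 147.   84. ] shaker [-45.7  98.8  84. ]
flask top [ 520.  -235.7  130. ] shaker [  24.9 -282.2  130. ]
dish [445.4 273.5  48. ] shaker [-62.8 224.9  48. ]
jar [672.  -63.8  60. ] shaker [ 172.4 -106.5   60. ]
handle tip [605.   95.8 238. ] shaker [101.3  51.3 238. ]
(-110, -170, 60) scene [249. 235.] top [384.9 296. ]
(105, -170, 60) scene [271.5 299.2] top [387.1 194.3]
(105, 130, 60) scene [399.5 269.1] top [246.1 190.4]
(-110, 130, 60) scene [365.3 210.9] top [242.6 291.9]
(89, 55, 210) scene [370.4 221.4] top [275.  189.2]
(60, 55, 130) scene [363.3 240.4] top [278.  209.4]
(-2, 55, 185) scene [354.7 204.2] top [274.7 240.1]
t 0.3 now shaker [-255.9 -661.9  214.2] target world [ 452.5 -141.7  215. ] tool shift mm [-357.5   -0.5  373.4] turn [ -0.  -67.8  -0. ] F [ 0.1 -0.3 -0.3] w 95.2
```

```bash
python3 -m pendant '-0.034 0 0.036 0 0 0; -0.034 0 0.036 0 0 0; -0.034 0 0.036 0 0 0; -0.034 0 0.036 0 0 0; -0.034 0 0.036 0 0 0' -1 20; python3 -m pendant '-0.034 0 0.036 0 0 0; -0.034 0 0.036 0 0 0; -0.034 0 0.036 0 0 0; -0.034 0 0.036 0 0 0; 0 0 0 0 -8 0'; python3 -m pendant '0 0 0 0 -8.5 0;0 0 0 0 -8.5 0;0 0 0 0 -8.5 0;0 0 0 0 -8.5 0;0 0 0 0 -8.5 0'; python3 -c "
from h import *
delta((-45,-160,215))"
```

```text
time_s: 0.8
eef_pos: [337.6, -384.9, 212.5]
orientation: [-1.571, 0.001, -1.22]
contact_force: [2.2, -0.1, -0.0]
width: 60.3
time_s: 1.3
eef_pos: [427.4, -200.7, 213.6]
orientation: [-1.567, -0.001, -1.073]
contact_force: [-0.9, -0.7, -0.0]
width: 20.7
time_s: 1.8
eef_pos: [428.4, -197.2, 214.0]
orientation: [-1.57, -0.004, -0.326]
contact_force: [0.5, -0.2, -0.1]
width: 0.3
t 1.8 now shaker [ -67.6 -246.1  214. ] target world [ 453.3 -111.7  215. ] tool shift mm [-3.9 -0.9 88.9] turn [ -0.  -17.2   0.3] F [ 0.5 -0.2 -0.1] w 0.3
```

```bash
python3 -m pendant '0 0 0 0 -8.5 0;0 0 0 0 -8.5 0;0 0 0.03 0 0 0;0 0 0.03 0 0 0;0 0 0 0 0 0'; python3 -c "
from h import *
delta((-45,-160,76))"
```

```text
time_s: 2.3
eef_pos: [429.8, -136.1, 214.2]
orientation: [-1.571, -0.005, -0.026]
contact_force: [1.2, 1.0, 0.5]
width: 0.6
t 2.3 now shaker [ -67.9 -185.   214.2] target world [ 453.3 -111.7   76. ] tool shift mm [ 22.1 138.3  25. ] turn [0.  0.  0.3] F [1.2 1.  0.5] w 0.6
```

```bash
python3 -m pendant '0.023 0 0.025 0 0 0;0 0.045 0 0 0 0;0 0.045 0 0 0 0;0 0 0 0 0 0'; python3 - <<'E'
from h import *
delta((-45,-160,78))
f=robot.grab_frame("scene");cv2.imwrite("pics/s1.png",cv2.resize(f["color"][140:340,180:440],None,fx=3,fy=3,interpolation=2)[:,:,::-1])
E
```

```text
time_s: 2.7
eef_pos: [457.2, -112.9, 125.5]
orientation: [-1.576, -0.013, -0.025]
contact_force: [-0.3, 0.4, -1.1]
width: 0.6
t 2.7 now shaker [ -41.  -161.1  125.5] target world [ 453.3 -111.7   78. ] tool shift mm [-4.6 47.5  1.4] turn [0.3 0.1 0.8] F [-0.3  0.4 -1.1] w 0.6
```

View pics/s1.png

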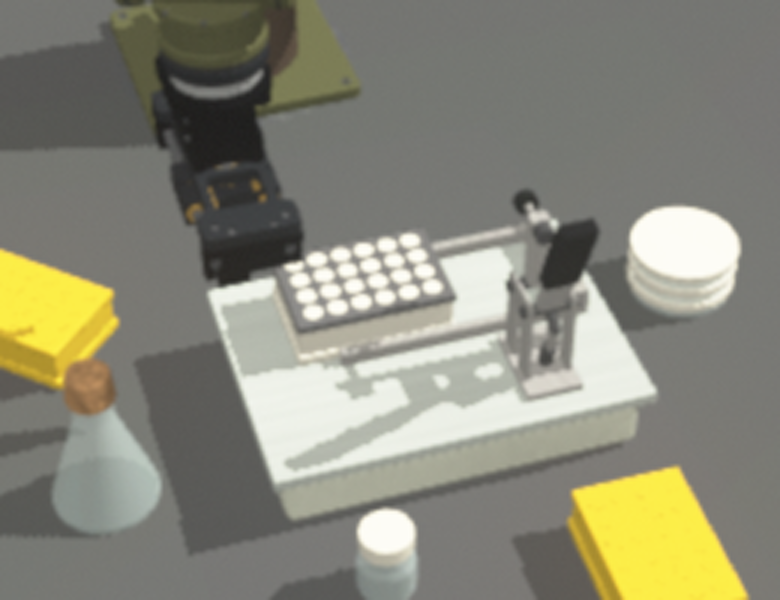

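The gripper is at crop (250,250), behind the block's rear end, clear of the block and of the flask at crop (100,450).

```bash
python3 -m pendant '-0.004 0.024 0.001 0 0 0.8;0 0.024 0 0 0 0;0 0 0 0 0 0'; python3 -c "
from h import *
delta((-45,-40,78))"
```

```text
time_s: 3.05
eef_pos: [460.5, -116.2, 88.0]
orientation: [-1.582, -0.014, -0.026]
contact_force: [-1.0, 0.5, 0.2]
width: 0.3
t 3.05 now shaker [ -37.7 -164.4   88. ] target world [456.4   8.3  78. ] tool shift mm [ -7.5   8.6 124.5] turn [ 0.6 -0.   0.8] F [-1.   0.5  0.2] w 0.3
```

```bash
python3 -m pendant '-0.008 0.010 0 0.6 0 0.8;0 0 0 0 0 0;0 0 0.012 0 0 0;0 0 0.012 0 0 0'; python3 -c "
from h import *
delta((-45,-40,78))"
```

```text
time_s: 3.45
eef_pos: [457.3, -94.4, 85.3]
orientation: [-1.574, -0.01, -0.03]
contact_force: [0.2, -0.1, 0.9]
width: 0.6
t 3.45 now shaker [ -41.5 -142.6   85.3] target world [456.4   8.3  78. ] tool shift mm [ -4.1   6.9 102.6] turn [ 0.2 -0.2  0.6] F [ 0.2 -0.1  0.9] w 0.6
```

```bash
python3 -m pendant '-0.004 0.005 0.01 0 0 0.6;-0.002 0.003 0.010 0 0 0;0 0 0.012 0 0 0;0 0 0.012 0 0 0;0 0 0.012 0 0 0'; python3 -c "
from h import *
delta((-45,-40,78))"
```

```text
time_s: 3.95
eef_pos: [454.9, -34.2, 79.4]
orientation: [-1.579, -0.005, -0.028]
contact_force: [0.5, -2.9, 0.6]
width: 0.4
t 3.95 now shaker [-45.4 -82.5  79.4] target world [456.4   8.3  78. ] tool shift mm [ 0.3  1.1 42.5] turn [ 0.5 -0.1  0.3] F [ 0.5 -2.9  0.6] w 0.4
```

Contact is made and the force while sliding is about 3 N. I'll continue towards the stop.

```bash
python3 -m pendant '0 0 0.010 0.5 0 0.3;0 0 0.010 0 0 0;0 0 0.010 0 0 0'; python3 -m pendant '0 0 0.005 0 0 0;0 0 0.005 0 0 0';python3 -c "
from h import *
delta((-45,-40,78))"
```

```text
time_s: 4.25
eef_pos: [455.6, -1.0, 79.3]
orientation: [-1.57, 0.001, -0.027]
contact_force: [0.2, -1.5, 1.4]
width: 0.4
time_s: 4.45
eef_pos: [455.8, 7.7, 79.5]
orientation: [-1.578, 0.001, -0.023]
contact_force: [-2.0, -26.7, 5.6]
width: 0.6
t 4.45 now shaker [-45.5 -40.6  79.5] target world [456.4   8.3  78. ] tool shift mm [0.5 1.5 0.6] turn [ 0.4  0.2 -0.1] F [ -2.  -26.7   5.6] w 0.6
```

The force has risen to 27 N at y = -40.6, where the stop was expected. I'll hold briefly, back off and look.

```bash
python3 -m pendant '0 0 0.001 0 0 0;0 0 0.001 0 0 0;0 0 0.001 0 0 0;0 0 -0.015 0 0 0;0 0 -0.015 0 0 0'; python3 -m pendant '0 -0.045 0 0 0 0;0 -0.045 0 0 0 0;0 -0.045 0 0 0 0;0 0 0 0 0 0'; python3 - <<'E'
from h import *
delta((40,55,225))
f=robot.grab_frame("scene");cv2.imwrite("pics/s2.png",cv2.resize(f["color"][140:340,180:440],None,fx=3,fy=3,interpolation=2)[:,:,::-1])
f=robot.grab_frame("top");cv2.imwrite("pics/t2.png",cv2.resize(f["color"][170:310,220:400],None,fx=4,fy=4,interpolation=2)[:,:,::-1])
E
```

```text
time_s: 4.95
eef_pos: [454.2, -21.4, 79.0]
orientation: [-1.585, 0.004, -0.02]
contact_force: [-0.2, -0.4, -0.6]
width: 0.3
time_s: 5.35
eef_pos: [451.4, -18.2, 213.9]
orientation: [-1.579, 0.016, -0.024]
contact_force: [0.6, 0.2, 0.5]
width: 0.5
t 5.35 now shaker [-49.3 -66.6 213.9] target world [543.8 101.  225. ] tool shift mm [ 89.4 -13.5 121.3] turn [ 0.4  0.1 -0.9] F [0.6 0.2 0.5] w 0.5
```

View pics/s2.png

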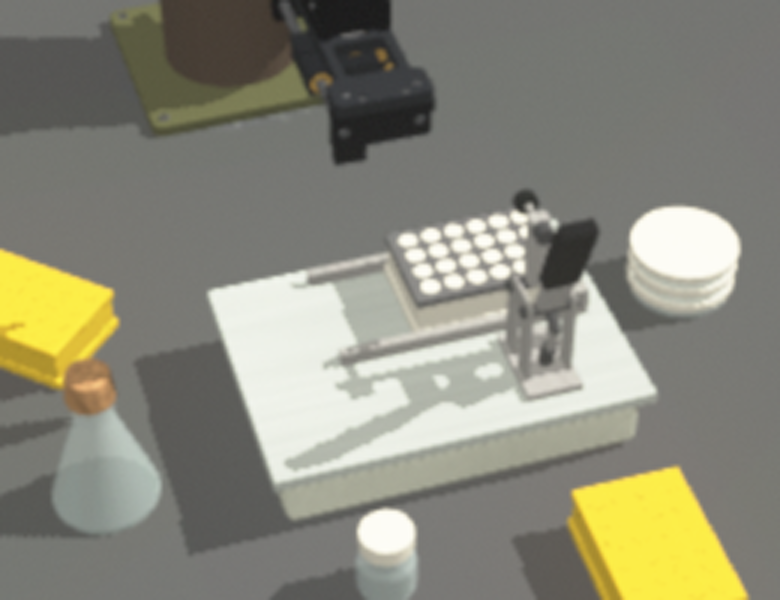

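View pics/t2.png

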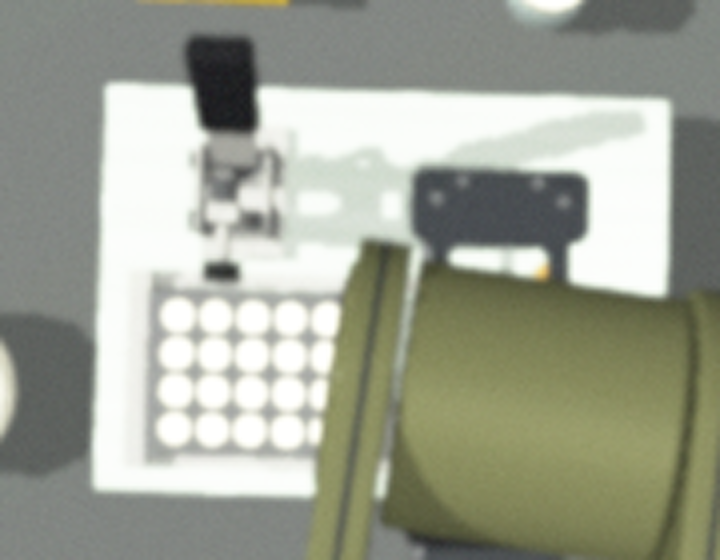

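Both views show the block's front edge against the stop (top crop x≈153, stop at 130–150). The clamp is still open and the bystanders have not moved. Next I'll go over the clamp, behind the handle.

```bash
python3 -m pendant '0 -0.02 0 0.4 0 -0.9;0.03 0 0.04 0 0 0;0.03 0 0.04 0 0 0;0.025 0 0.04 0 0 0;0 0 0 0 0 0'; python3 -c "
from h import *
delta((55,55,215))"
```

```text
time_s: 5.95
eef_pos: [536.4, 103.6, 223.9]
orientation: [-1.567, 0.018, -0.03]
contact_force: [-0.4, 0.2, -0.1]
width: 0.4
t 5.95 now shaker [ 32.5  57.4 223.9] target world [558.8 100.7 215. ] tool shift mm [22.7  8.5 -2.3] turn [-0.2 -0.2 -1. ] F [-0.4  0.2 -0.1] w 0.4
```

```bash
python3 -m pendant '0.02 0.009 -0.002 0 0 -1;0 0 0 0 0 0'; python3 - <<'E'
from h import *
delta((55,55,215))
f=robot.grab_frame("scene");cv2.imwrite("pics/s3.png",cv2.resize(f["color"][120:320,250:510],None,fx=3,fy=3,interpolation=2)[:,:,::-1])
E
```

```text
time_s: 6.15
eef_pos: [555.4, 102.3, 212.8]
orientation: [-1.567, 0.004, -0.027]
contact_force: [0.2, -0.4, 0.3]
width: 0.4
t 6.15 now shaker [ 51.5  56.5 212.8] target world [558.8 100.7 215. ] tool shift mm [ 3.4 -2.3 -1.5] turn [-0.2 -0.1 -0.3] F [ 0.2 -0.4  0.3] w 0.4
```

View pics/s3.png

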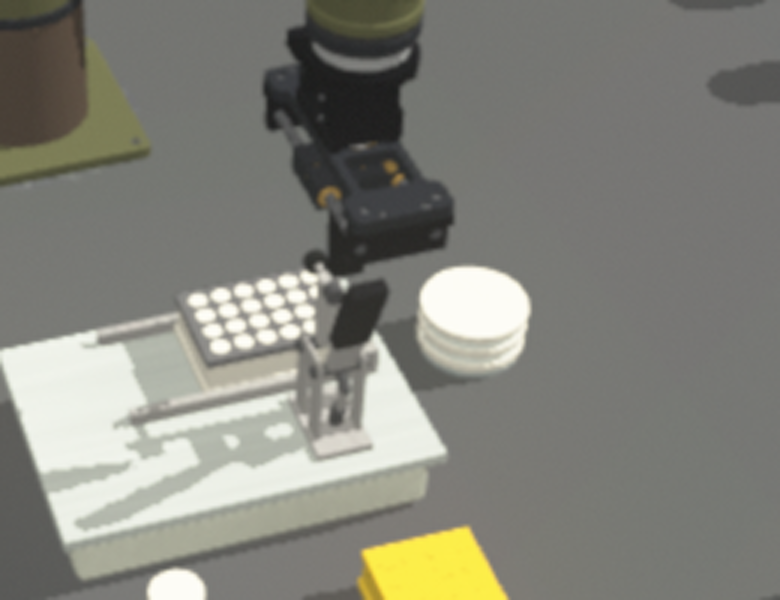

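The closed fingertips, at crop (350,265), are just behind the handle's paddle at crop (360,310). I'll push along its arc.

```bash
python3 -m pendant '0.015 0 -0.001 0 0 0;0.01 0.003 0 0 0 0;0.01 0.004 0 0 0 0'; python3 -c "
from h import *
delta((104,55,194))"
```

```text
time_s: 6.5
eef_pos: [587.7, 99.3, 207.9]
orientation: [-1.565, 0.008, -0.029]
contact_force: [-4.4, 1.6, 4.9]
width: 0.4
t 6.5 now shaker [ 83.9  54.4 207.9] target world [607.8  99.4 194. ] tool shift mm [20.2 13.7  0.5] turn [-0.3 -0.2 -0.4] F [-4.4  1.6  4.9] w 0.4
```

```bash
python3 -m pendant '0.011 0.007 0 0 0 0;0.010 0.008 0 0 0 0'; python3 -m pendant '0.007 0.008 0 0 0 0;0.006 0.009 0 0 0 0'; python3 -c "
from h import *
delta((116,55,182))"
```

```text
time_s: 6.7
eef_pos: [609.2, 98.8, 196.5]
orientation: [-1.564, 0.007, -0.03]
contact_force: [-5.6, 1.2, 6.0]
width: 0.4
time_s: 6.9
eef_pos: [623.5, 98.5, 183.0]
orientation: [-1.562, 0.005, -0.031]
contact_force: [-3.5, -0.9, 6.0]
width: 0.5
t 6.9 now shaker [119.7  54.5 183. ] target world [619.8  99.1 182. ] tool shift mm [-3.7  1.1  0.5] turn [-0.5 -0.3 -0.3] F [-3.5 -0.9  6. ] w 0.5
```

```bash
python3 -m pendant '0.004 0.009 0 0 0 0;0.003 0.010 0 0 0 0'; python3 -m pendant '0.001 0.008 0 0 0 0;0.001 0.006 0 0 0 0'; python3 -c "
from h import *
delta((131,55,151))"
```

```text
time_s: 7.1
eef_pos: [633.5, 98.2, 167.6]
orientation: [-1.561, -0.001, -0.032]
contact_force: [1.0, 0.6, 4.1]
width: 0.3
time_s: 7.3
eef_pos: [636.3, 97.8, 153.2]
orientation: [-1.561, -0.003, -0.032]
contact_force: [0.3, 0.6, 0.4]
width: 0.8
t 7.3 now shaker [132.6  54.1 153.2] target world [634.8  98.7 151. ] tool shift mm [-1.6  2.2  0.8] turn [-0.5 -0.4  0.2] F [0.3 0.6 0.4] w 0.8
```

The force has dropped to nothing, so the handle has probably snapped over. I'll press lightly once more, retreat upward and look.

```bash
python3 -m pendant '0 0.005 0 0 0 0;0 0.003 0 0 0 0;0 0 0 0 0 0'; python3 -m pendant '0 -0.04 0 0 0 0;0 -0.04 0 0 0 0;0 -0.04 0 0 0 0;-0.04 0 -0.03 0 0 0;-0.04 0 -0.03 0 0 0';python3 -m pendant '-0.03 0 -0.04 0 0 0;-0.03 0 -0.04 0 0 0;-0.03 0 -0.04 0 0 0;0 0 -0.04 0 0 0;0 0 -0.04 0 0 0';python3 -m pendant '0 0 -0.04 0 0 0;0 0 -0.04 0 0 0;0 0 0 0 0 0;0 0 0 0 0 0;0 0 0 0 0 0'; python3 - <<'E'
from h import *
f=robot.grab_frame("scene");cv2.imwrite("pics/s4.png",cv2.resize(f["color"][140:340,190:450],None,fx=3,fy=3,interpolation=2)[:,:,::-1])
f=robot.grab_frame("top");cv2.imwrite("pics/t4.png",f["color"][:,:,::-1])
E
```

```text
time_s: 7.6
eef_pos: [635.2, 97.5, 142.8]
orientation: [-1.562, 0.001, -0.033]
contact_force: [0.1, 0.5, 5.1]
width: 0.6
time_s: 8.1
eef_pos: [553.6, 40.2, 263.4]
orientation: [-1.563, 0.007, -0.028]
contact_force: [0.1, -0.7, 0.9]
width: 0.8
time_s: 8.6
eef_pos: [452.2, -158.6, 263.3]
orientation: [-1.564, 0.002, -0.022]
contact_force: [0.7, 1.2, 0.1]
width: 0.6
time_s: 9.1
eef_pos: [447.4, -244.8, 261.6]
orientation: [-1.564, 0.003, -0.029]
contact_force: [0.5, -0.0, -0.1]
width: 0.4
```

View pics/s4.png

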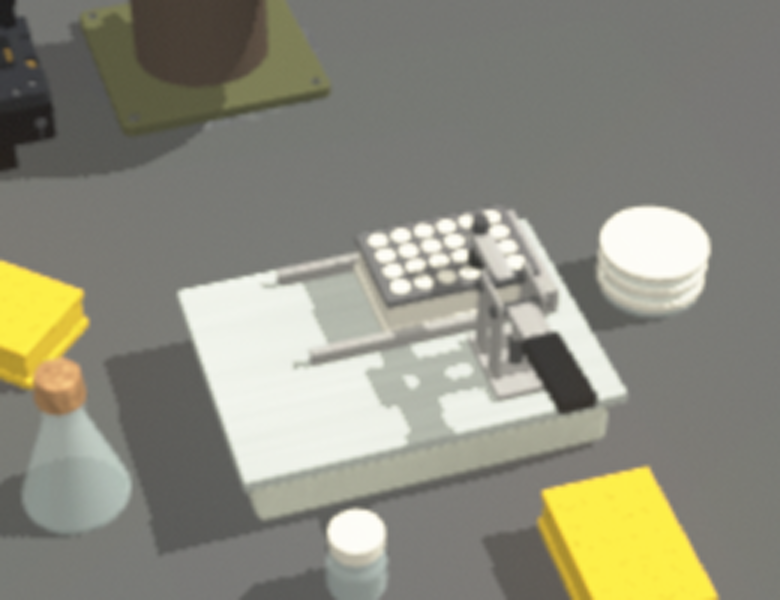

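View pics/t4.png

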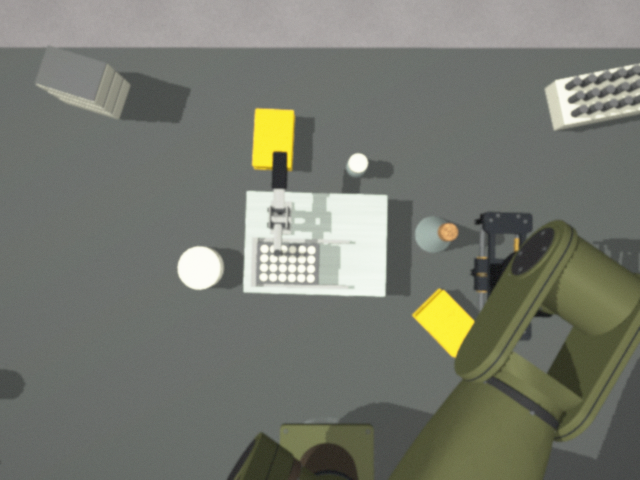

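The handle is down and level (top view, tip at (280,153)). The arm and foot lie over the block's lid, the bystanders are where they were, and the gripper is clear. I'll do one numeric check of the handle tip and the block, then hand in.

```bash
python3 - <<'E'
from h import *
f=robot.grab_frame("top");g=robot.grab_frame("scene")
for a in (0.9,1.15):
    t=.35+a; p=(60+115*np.sin(t),55,130+115*np.cos(t)); print("tip pred",a,proj(f,W(p)).round(1),"scene",proj(g,W(p)).round(1))
print("lid corners pred home",[proj(f,W((-45+sx*42.7,36+sy*64,101))).round(1).tolist() for sx in(-1,1) for sy in(-1,1)])
c=f["color"];m=(c.max(2)<45).astype(np.uint8);m[:,:265]=0;m[:,295:]=0;m[:140]=0;m[200:]=0
v,u=np.nonzero(m);print("handle dark u",u.min(),u.max(),"v",v.min(),v.max())
row=c[275,240:330].astype(int).sum(1)//3;print(row.tolist())
for n,u,v,z in [("flask top",449,232,130),("dish",200,268,48),("jar",358,162,60)]:print(n,S(onz(f,u,v,z)).round(0))
print(np.round(robot.get_obs()["contact_force"],1), np.abs(robot.get_obs()["qvel"]).max())
E
```

```text
tip pred 0.9 [278.3 150.4] scene [383.4 262.1]
tip pred 1.15 [279.5 150.8] scene [383.4 273.5]
lid corners pred home [[317.9, 284.8], [254.7, 282.9], [319.1, 242.5], [256.1, 240.7]]
handle dark u 274 285 v 154 185
[80, 82, 99, 155, 208, 232, 237, 238, 238, 236, 230, 222, 214, 212, 210, 195, 165, 146, 152, 186, 226, 244, 249, 250, 249, 247, 232, 199, 176, 207, 237, 248, 250, 250, 247, 238, 210, 172, 182, 224, 242, 248, 249, 248, 241, 218, 176, 165, 198, 231, 244, 248, 247, 243, 227, 187, 159, 182, 221, 239, 244, 245, 243, 234, 206, 164, 157, 183, 223, 239, 242, 241, 232, 205, 167, 147, 142, 145, 156, 180, 184, 187, 189, 190, 185, 187, 186, 188, 189, 187]
flask top [  25. -282.  130.]
dish [-63. 225.  48.]
jar [ 172. -106.   60.]
[-0.2  0.4  1. ] 0.003852529755757689
```

```bash
python3 -c "
from rig import robot
print(robot.close_job())"
```

```text
the job is handed in; nothing more can be done
None
```

I pushed the block along the nest with closed fingers until it met the end stop, then pushed the clamp handle over its dead point. I backed the arm off and handed the job in; no verdict was reported.

**Block:** the push force rose to about 27 N at the expected stop position. In the last top view the lid's rear edge was at about column 318.5, against 318.4 predicted for fully home.

**Clamp:** the push force fell to zero as the handle went over. Its tip was at about (383, 274) in the scene view, against 273.5 predicted for row at full lock and 262 for a point just short of the dead point. In the top view the handle's far end read row 154 against 151 predicted. I put that down to the dark-pixel threshold, and it does not separate locked from unlocked anyway.

**Bystanders:** I judged the flask, dishes and jar unmoved by eye, comparing the first and last top views. I did not measure them again.

**Not checked:** I could not measure the rubber foot's force. The pictures show the clamp arm level and the foot over the lid.

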